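Refit the speed knob of the banding wheel

TASK

The black speed knob has come off the green banding-wheel drive: put it back on its sprung spindle, pressing lightly while you slowly turn it until the cross pin drops into its slot, and press it fully home on the panel. Then turn it anticlockwise until its white line points to the red mark on the panel, and let go. Be gentle with the drive (never press or force the knob hard) and leave the other things where they are.

Things in the scene. Friction and masses are not known exactly. Their poses are not given: they have to be found in the camera images.
- knob: Loose black round knob, 120 g, 38 mm high, standing upright. Origin: centre of the underside; z up along its axis; x along the white line that runs right across the top. A half turn makes no difference.
- knob_cap (a point): Centre of the knob's knurled round cap, 33 mm above the underside: the part to grip, 50 mm across, from 29 to 38 mm above the underside (the skirt below is 44 mm across). Axes as the knob.
- knob_slot (a point): Centre of the knob's underside. A round bore (12 mm wide, 29 mm deep) opens here and, right across it, one straight slot along the knob's x, parallel to the white line (8.6 mm wide, 36 mm long, 12.5 mm deep), which takes the cross pin. Axes as the knob.
- drive_unit: Green drive housing with an aluminium panel on top, 120 (x) x 200 (y) mm, fixed to the bench; panel 45 mm above the bench. Origin: centre of its underside, z up. The spindle stands at x 0, y -55 mm; a bare steel wheel head (84 mm across, top at 59 mm) sits at x 0, y +50 mm.
- spindle_foot (a point): Where the spindle's axis meets the panel top; axes as the drive unit. The steel spindle is 10 mm thick and rises 26 mm above the panel, its top 6 mm tapered. It turns stiffly (0.09 N m) and stays where left; pressing under 8 N does not drag it round. It can turn from 120 degrees clockwise (from above) to 20 degrees anticlockwise of the mark's line. Knob home: its underside rests on the panel.
- cross_pin (a point): Point on the spindle axis 11 mm above the panel, at the top of the brass cross pin (7 mm wide, 6 mm high, 34 mm long, square-edged). Pin and spindle are sprung: they sink under 4 N at first, 10 N at the end of 5 mm travel. When slot and pin line up within about 4 degrees the pin springs up into the slot. At the start the pin stands 23 to 103 degrees clockwise of the red mark's line; its exact angle is not measured.
- red_mark (a point): The red mark on the panel, 36 mm from the spindle axis towards the drive unit's -x. The knob's white line points to it when parallel to the drive unit's x axis, either way round. Axes as the drive unit.
- bowl_a: Porcelain bowl, 114 mm wide, 56 mm high; bystander. Origin: centre of its underside.
- bowl_b: Porcelain bowl, 114 mm wide, 56 mm high; bystander. Origin: centre of its underside.
- bottle_tall: Brown glass bottle, 52 mm wide, 89 mm high; bystander. Origin: centre of its underside.
- bottle_small: Brown glass bottle, 40 mm wide, 74 mm high; bystander. Origin: centre of its underside.
- paint_dish: Small paint dish, 49 mm wide, 20 mm high; bystander. Origin: centre of its underside.
- pencil: Red pencil, about 120 mm long, 7 mm thick, lying flat; bystander. Origin: under its middle.
Mind the look-alikes: they are no part of the job. Leave any orange or purple look-alike of the knob alone.

How it is judged:
By the outcome, as a careful person would: the job done as asked, in the order asked, and still so for the second after the job is handed in, with the robot touching nothing.
It also fails if it takes over 64 s, if anything falls off the work surface, if the arm or the gripper's body presses on something with over 40 N, if the wrist force passes 120 N, or if a joint passes its speed limit or range.

ROBOT

A 6-joint arm with a two-finger parallel gripper is mounted at the origin on a cart in front of the work surface, level with it; the furniture and walls round the work are solid. World frame = base frame: x ahead of the robot, y to its left, z up, the work surface at z = 0. Lengths are in m, angles in rad, forces in N, time in s.
With the tool pointing down it reaches from about 0.3 to 0.775 m from the base axis. Payload 14.6 kg.
Tool frame: the origin (TCP) lies at the centre of the arm's flange, where the gripper is bolted on; the fingertips stand 199 mm ahead of it and the grasp point (between the pads) lies 180 mm ahead of it; z points along the fingers, y is the line along which they close (so a half turn about z gives the same grasp; the last joint's range is limited). The gripper opens to 94 mm and grips with 3 to 60 N. Pads are 16 mm wide; open, the fingers measure 119 mm over their backs; the gripper's body (75 mm by 177 mm) begins 78 mm behind the grasp point.
Start: joints at [1.092, 0.3, 1.521, -0, 1.321, -0.067], TCP at [0.22, 0.504, 0.405] pointing down, gripper open.
Joint ranges: [-3.03, 3.03], [-0.79, 2.21], [0.23, 2.52], [-1.04, 4.18], [0, 3.07], [-2.55, 2.55]. Speed limits (rad/s): [2.22, 2.22, 2.57, 3.14, 3.14, 3.14].

INTERFACE

Orientations are given as [roll, pitch, yaw] about the fixed x, y, z axes, in that order (R = Rz(yaw) Ry(pitch) Rx(roll)).
In Python, from station import ctrl gives the robot as it stands. The module is installed in compiled form; this text tells all that it offers.
- The arm moves only by the tool servo_tool, never from a script. Its argument "motion" is a list of rows, each a list of 5 numbers: the closure, from 0 (fully open) to 1 (shut), then the shift along the world's x, y, z in cm, then the turn about the world's z in degrees. A call has 1 to 20 rows; each row is the pose to reach, as a shift and turn from the pose commanded when the call began; what a row does not reach only later rows make up. A row lasts 1/8 s, in which the tool goes at most 62.5 mm and 10.7 degrees, less where a joint would pass 70% of its speed; a pose out of reach is approached as far as the arm can. A call with a gripper value outside its range is refused whole. The fingers move at their own pace and stop on an object; "squeeze" is the grip in N (left out, the last holds). Time passes only in rows, so rows that repeat a pose let the fingers close. It gives the time, the measured TCP pose, the force, the opening and the grip force at its end, in the units of the state.
- ctrl.get_obs(): the state, without advancing time (a new reading comes with each control period).
- ctrl.camera(name): name is "side" or "top" or "wrist"; returns a dict with "image" (384x512x3 uint8, red, green, blue), "fx", "fy", "cx", "cy" (pixels), "dist" ([k1, k2, p1, p2, k3] as OpenCV has them; the pictures are not rectified), "camera_from_world" (4x4, takes a point from world to camera coordinates); the wrist camera has in their place "hand_eye" (4x4, takes a point from camera to tool coordinates, whose origin is the TCP and whose axes are the flange's). Camera axes: x right, y up, looking along -z (the intrinsics and any distortion apply to the point x, -y, -z); pixel columns grow to the right and rows downward; lengths in m; the calibration is good to about 2 mm. A picture is of the moment at which its call begins: read the wrist's pose just before it. There is no depth.
- ctrl.hand_in(): hands the job in; it is judged then, once.
The state is a dict: "time_s": time; "qpos": joint angles; "joint_vel": joint speeds; "tau": joint torques, N m; "ee_pos": TCP position; "eef_rot": TCP orientation; "force": force on the tool from outside, world axes, zero at the start; "moment": the same for the moment, N m; "grip_width": finger opening in m; "grip_force": force on a finger pad.
Only numpy, scipy, OpenCV 4.12 (cv2) and the standard library are available. Lean on these libraries where they do the work, as an engineer would, in place of code of your own. Each camera call takes 0.05 s, during which the arm holds its last target. There are 200 camera calls.

## Working session

There is one attempt and no reset: what is moved stays moved. The work goes in short steps, Python scripts to look and compute and a tool call to move; the robot and the scene stay as the last step left them, time stands still between calls to the robot, and variables do not carry over. Pictures are saved under pics/ and viewed, at most 10 in all, crops included, and the job is handed in when it is done.

Besides the shell and the picture viewer there is one more tool, called after "Call:" by a JSON object that holds its "fn" and its "kwargs". servo_tool: Moves the arm, as the interface text tells. Its arguments: {"type":"object","properties":{"motion":{"type":"array","items":{"type":"array","items":{"type":"number"}}},"squeeze":{"type":"number"}},"required":["motion"]}

```bash
mkdir -p pics; cat > h.py <<'E'
import numpy as np, cv2
from scipy.spatial.transform import Rotation as R
from station import ctrl
def cam(name):
    o=ctrl.get_obs(); c=ctrl.camera(name)
    K=np.array([[c['fx'],0,c['cx']],[0,c['fy'],c['cy']],[0,0,1.]]); d=np.array(c['dist'],float)
    if name=='wrist':
        T=np.eye(4); T[:3,:3]=R.from_euler('xyz',o['eef_rot']).as_matrix(); T[:3,3]=o['ee_pos']
        W=T@np.array(c['hand_eye'])
    else: W=np.linalg.inv(np.array(c['camera_from_world']))
    return c['image'],K,d,W
def px2w(uv,z,K,d,W):
    p=cv2.undistortPoints(np.array(uv,float).reshape(-1,1,2),K,d)[:,0]
    r=np.c_[p[:,0],-p[:,1],-np.ones(len(p))]@W[:3,:3].T
    return W[:3,3]+r*((np.asarray(z)-W[2,3])/r[:,2])[:,None]
def save(name,img,crop=None,s=1):
    if crop: u0,v0,u1,v1=crop; img=img[v0:v1,u0:u1]
    cv2.imwrite('pics/'+name,cv2.resize(img[:,:,::-1],None,fx=s,fy=s,interpolation=cv2.INTER_CUBIC))
def keep(name,k):
    im,K,d,W=cam(name); np.savez(k,im=im,K=K,d=d,W=W); return im
def load(k):
    z=np.load(k+'.npz'); return z['im'],z['K'],z['d'],z['W']
E
python3 - <<'E'
from h import *
save('top1.png',keep('top','top1'),s=1.5)
save('side1.png',keep('side','side1'),s=1.5)
print(ctrl.get_obs())
E
```

```text
{'time_s': 0.1, 'qpos': array([ 1.09236641e+00,  3.00405905e-01,  1.52151969e+00, -1.93954269e-05,
        1.32069188e+00, -6.66125867e-02]), 'joint_vel': array([ 0.00107193, -0.00166106, -0.00261846,  0.0014435 , -0.00147624,
        0.001198  ]), 'tau': array([ 6.65249881e-04, -5.32644331e+01, -3.53281903e+01,  7.09518045e-02,
        2.34580290e-02, -9.16259683e-05]), 'ee_pos': array([0.22014765, 0.50398558, 0.40414795]), 'eef_rot': array([-3.14056886e+00, -4.94701071e-05,  2.72978010e+00]), 'force': array([-0.52923981, -0.18186989, -1.24886837]), 'moment': array([ 0.02148615, -0.01547858,  0.04266088]), 'grip_force': 0.0, 'grip_width': 0.09390853271152685}
```

View pics/top1.png

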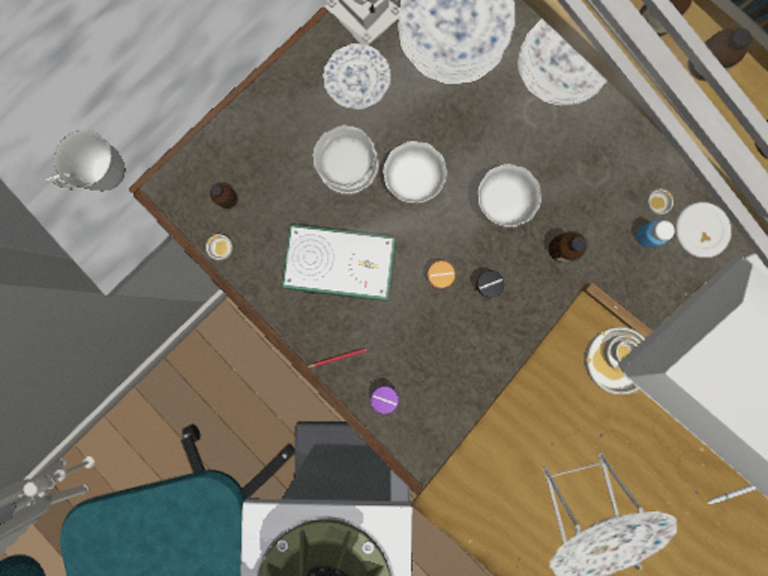

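View pics/side1.png

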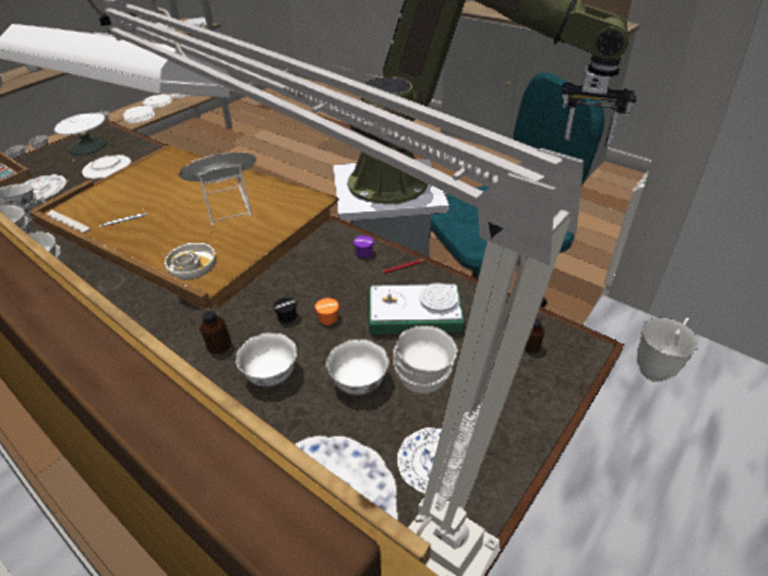

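Knob candidates in the top view (1.5× pixels) are black (490,284), orange (441,274) and purple (385,400). The black one fits the description. The drive is at (340,262) with its spindle and brass pin near (367,265). I'll confirm in an enlarged crop.

```bash
python3 - <<'E'
from h import *
im,K,d,W=load('top1')
save('crop1.png',im,(180,140,350,210),4.6)
P=lambda u,v,z:px2w([[u/1.5,v/1.5]],[z],K,d,W)[0].round(4)
print(W[:3,3])
print('knob',P(490,284,.038),'orange',P(441,274,.038),'corners',[P(*c,.045) for c in [(292,227),(394,238),(388,298),(284,287)]])
print('spindle',P(367,265,.065),'red',P(365,285,.045))
E
```

```text
[ 0.49846236 -0.11609329  1.00720112]
knob [ 0.5642 -0.2979  0.038 ] orange [ 0.5814 -0.2077  0.038 ] corners [array([0.6644, 0.0686, 0.045 ]), array([ 0.6462, -0.1202,  0.045 ]), array([ 0.5356, -0.1107,  0.045 ]), array([0.5531, 0.0802, 0.045 ])]
spindle [ 0.5936 -0.0723  0.065 ] red [ 0.5588 -0.0683  0.045 ]
```

View pics/crop1.png

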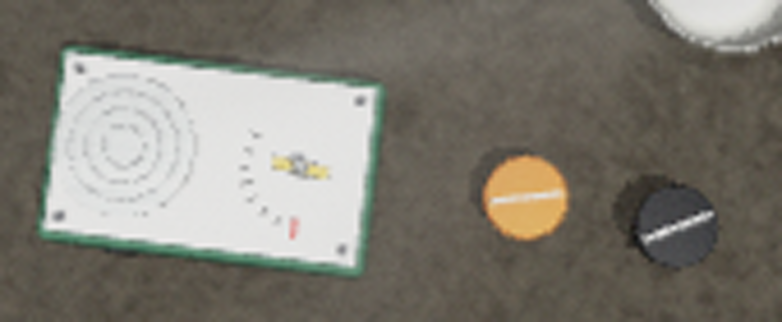

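The crop confirms it: the black knob is at crop px (678,226) with its white line from (643,240) to (714,213), and the orange look-alike is at (526,198). The brass pin runs (275,162)–(328,172), and the red mark is at (293,228). Before moving I'll check how high the lamp is.

```bash
python3 - <<'E'
from h import *
im,K,d,W=load('top1'); im2,K2,d2,W2=load('side1')
def proj(p):
    c=np.linalg.inv(W2)@np.r_[p,1]; q=np.array([[c[0],-c[1],-c[2]]])
    return (cv2.projectPoints(q,np.zeros(3),np.zeros(3),K2,d2)[0].ravel()*1.5).round() if q[0,2]>0 else None
for n,u,v in [('corner',625,360),('corner2',750,255),('arm',650,100)]:
    for z in (.3,.4,.5,.6,.7,.8):
        p=px2w([[u/1.5,v/1.5]],[z],K,d,W)[0]; print(n,p.round(3),proj(p))
A=lambda a,b,z:(lambda p:np.degrees(np.arctan2(*(p[1]-p[0])[1::-1])))(px2w([[180+x/4.6,140+y/4.6] for x,y in(a,b)],[z]*2,K,d,W))
print('pin',A((275,162),(328,172),.056),'line',A((643,240),(714,213),.038))
E
```

```text
corner [ 0.447 -0.429  0.3  ] [205. 176.]
corner [ 0.454 -0.385  0.4  ] [216. 129.]
corner [ 0.462 -0.341  0.5  ] [229.  76.]
corner [ 0.469 -0.297  0.6  ] [245.  17.]
corner [ 0.476 -0.252  0.7  ] [263. -49.]
corner [ 0.483 -0.208  0.8  ] [ 285. -122.]
corner2 [ 0.591 -0.605  0.3  ] [ 99. 222.]
corner2 [ 0.578 -0.536  0.4  ] [121. 165.]
corner2 [ 0.565 -0.467  0.5  ] [146. 103.]
corner2 [ 0.552 -0.398  0.6  ] [175.  35.]
corner2 [ 0.539 -0.329  0.7  ] [209. -40.]
corner2 [ 0.526 -0.259  0.8  ] [ 247. -120.]
arm [ 0.806 -0.473  0.3  ] [143. 291.]
arm [ 0.763 -0.423  0.4  ] [164. 217.]
arm [ 0.719 -0.372  0.5  ] [187. 137.]
arm [ 0.676 -0.322  0.6  ] [213.  53.]
arm [ 0.632 -0.271  0.7  ] [242. -34.]
arm [ 0.589 -0.221  0.8  ] [ 273. -121.]
pin -99.97918322197602 line -68.49787239237168
```

```bash
python3 - <<'E'
from h import *
im=load('side1')[0]; t=load('top1')[0]
a=cv2.resize(im[0:130,0:220],None,fx=3.5,fy=3.5)[:300]; b=cv2.resize(t[150:300,380:512],None,fx=2,fy=2)
b=np.pad(b,((0,0),(0,a.shape[1]-b.shape[1]),(0,0))); save('lamp.png',np.vstack([a,b]))
E
```

```text
(no output)
```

View pics/lamp.png

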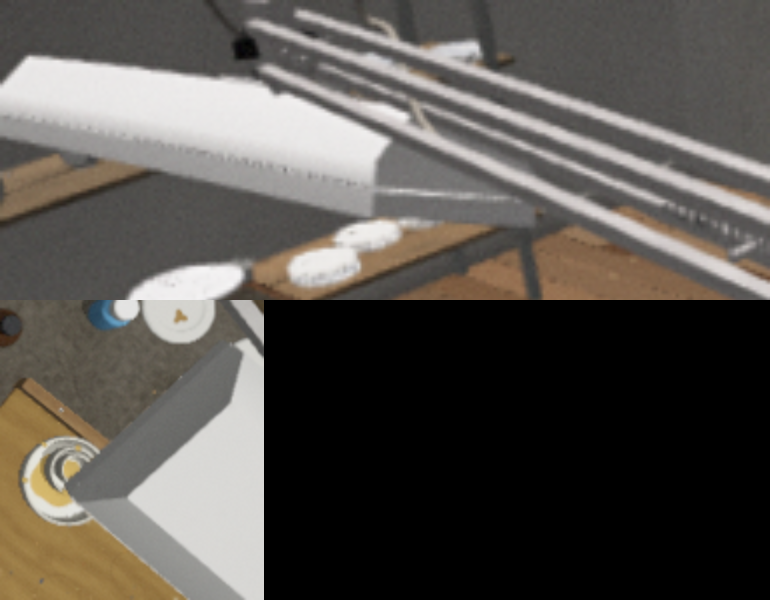

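The lamp shade's lower corner comes out near (0.46,-0.36), z≈0.47, so I'll stay low and left of it. Next I move between the drive and the knob for a wrist-camera look.

Call:
{"fn": "servo_tool", "kwargs": {"motion": [[0,8,-16,-1,-9],[0,17,-34,-3,-18],[0,26,-52,-4,-27],[0,34,-66,-5,-36],[0,34,-66,-5,-36],[0,34,-66,-5,-36],[0,34,-66,-5,-36],[0,34,-66,-5,-36],[0,34,-66,-5,-36],[0,34,-66,-5,-36],[0,34,-66,-5,-36],[0,34,-66,-5,-36],[0,34,-66,-5,-36],[0,34,-66,-5,-36],[0,34,-66,-5,-36]], "squeeze": 15}}

```text
time_s: 1.98
ee_pos: [0.5599, -0.1549, 0.3549]
eef_rot: [3.141, 0.0, 2.103]
force: [0.0, -0.3, 0.2]
grip_width: 0.0936
grip_force: 0.0
```

```bash
python3 - <<'E'
from h import *
save('w1.png',keep('wrist','w1'),s=1.5)
o=ctrl.get_obs();print(o['time_s'],o['ee_pos'],np.degrees(o['eef_rot']),o['force'],np.degrees(o['qpos']))
E
```

```text
2.025 [ 0.55994906 -0.15493717  0.35505786] [1.79980200e+02 1.84116566e-02 1.20479753e+02] [-0.25278646 -0.08682358 -1.14744245] [-1.90788783e+01  2.35691947e+01  8.53128592e+01  3.30455029e-03
  7.10910898e+01 -4.95597043e+01]
```

View pics/w1.png

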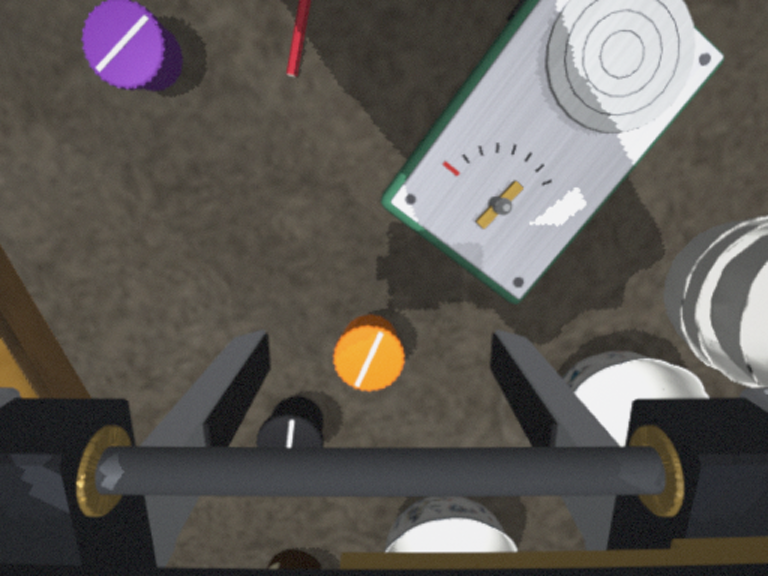

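The wrist view (1.5× px) shows the pin running (519,184)–(481,226), the spindle tip at (503,206), and the red mark (444,163)–(458,174). The black knob is half hidden by the gripper bar, with its line visible at (290,420)–(289,446).

```bash
python3 - <<'E'
from h import *
im,K,d,W=load('w1')
def P(l,z): return px2w(np.array(l)/1.5,[z]*len(l),K,d,W)
ang=lambda p:np.degrees(np.arctan2(*(p[1]-p[0])[1::-1]))
pin=P([(481.5,224.5),(518,185)],.056);print('pin',pin.mean(0),ang(pin),np.linalg.norm(pin[1]-pin[0]))
sp=P([(504,206)],.071);print('sp tip',sp)
red=P([(444,163),(458,174)],.045);print('red',red.mean(0),ang(red))
s=P([(411,199),(518,282),(705,59)],.045);print('screws',s, 'x',ang(s[[0,1]]),'y',ang(s[[1,2]]))
c=P([(384,202),(518,301),(722,56)],.045);print('corners x',ang(c[[0,1]]),'y',ang(c[[1,2]]))
f=P([(290,420),(288.5,446)],.038);print('line',ang(f))
save('z1.png',im,(300,95,380,165),7)
E
```

```text
pin [ 0.59688303 -0.0723235   0.056     ] 79.44160680243522 0.031576762055713005
sp tip [[ 0.59540958 -0.07244689  0.071     ]]
red [ 0.56127314 -0.06849816  0.045     ] -5.952178362118764
screws [[ 0.54962361 -0.09698579  0.045     ]
 [ 0.63880756 -0.10707432  0.045     ]
 [ 0.65729721  0.06261529  0.045     ]] x -6.453893514204826 y 83.7814924662616
corners x -5.504079095133828 y 84.28619367841235
line -65.58934020331046
```

View pics/z1.png

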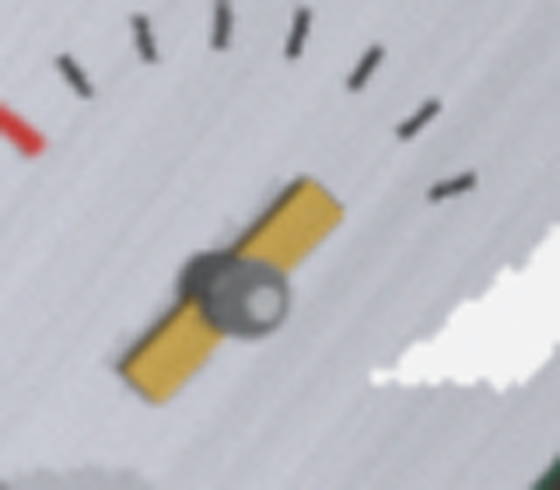

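Call:
{"fn": "servo_tool", "kwargs": {"motion": [[0,-1,-4,-2,0],[0,-2,-8,-4,0],[0,-2,-8,-5,0],[0,-2,-8,-5,0],[0,-2,-8,-5,0],[0,-2,-8,-5,0]]}}

```text
time_s: 2.78
ee_pos: [0.5405, -0.2352, 0.3054]
eef_rot: [3.141, 0.001, 2.103]
force: [-1.0, 0.6, 0.0]
grip_width: 0.0937
grip_force: 0.0
```

```bash
python3 - <<'E'
from h import *
im,K,d,W=load('w1')
pin=px2w([[320,150.1],[346.4,122.9]],[.056]*2,K,d,W);print('pin',pin.mean(0),np.degrees(np.arctan2(*(pin[1]-pin[0])[1::-1])))
save('w2.png',keep('wrist','w2'),(80,120,360,330),2.8)
o=ctrl.get_obs();print(o['time_s'],o['ee_pos'],np.degrees(o['eef_rot']))
E
```

```text
pin [ 0.59690264 -0.07232014  0.056     ] 77.94373689013051
2.825 [ 0.54038881 -0.23539112  0.3052664 ] [1.79970198e+02 4.41570368e-02 1.20457804e+02]
```

View pics/w2.png

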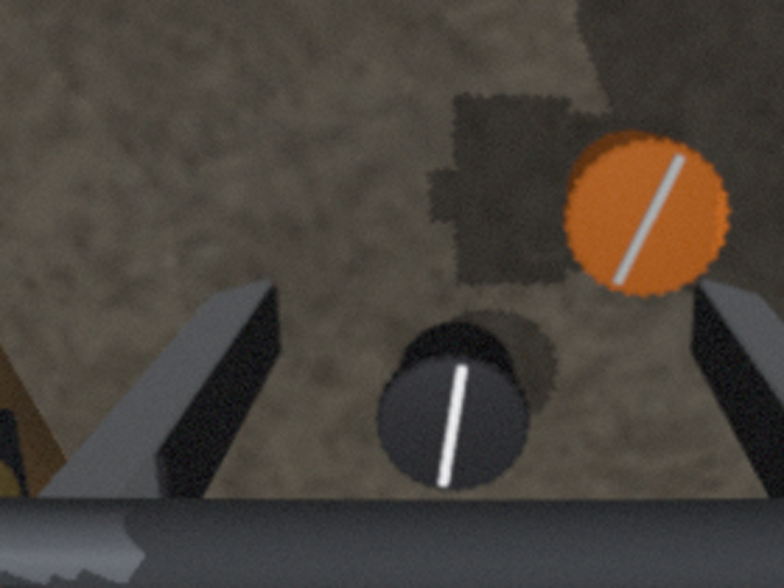

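The wrist crop (2.8×, offset 80,120) shows the black knob cap centred at (453,422) with its line from (461,366) to (444,485). The orange one is clear at the upper right.

```bash
python3 - <<'E'
from h import *
im,K,d,W=load('w2')
q=px2w([[80+x/2.8,120+y/2.8] for x,y in [(444,485),(461,366),(453,422)]],[.038]*3,K,d,W)
print(q, q[:2].mean(0),np.degrees(np.arctan2(*(q[1]-q[0])[1::-1])),np.linalg.norm(q[1]-q[0]))
o=ctrl.get_obs(); print('shift cm',(q[:2].mean(0)[:2]-o['ee_pos'][:2])*100)
E
```

```text
[[ 0.57488773 -0.31891627  0.038     ]
 [ 0.55798403 -0.27831169  0.038     ]
 [ 0.56575177 -0.29697067  0.038     ]] [ 0.56643588 -0.29861398  0.038     ] 112.60198362615208 0.04398257961675053
shift cm [ 2.60470719 -6.3222864 ]
```

Call:
{"fn": "servo_tool", "kwargs": {"motion": [[0,1.3,-3.1,0,0],[0,2.6,-6.3,0,0],[0,2.6,-6.3,0,0],[0,2.6,-6.3,-4,0],[0,2.6,-6.3,-7,0],[0,2.6,-6.3,-9.2,0],[0,2.6,-6.3,-9.2,0],[0,2.6,-6.3,-9.2,0],[1,2.6,-6.3,-9.2,0],[1,2.6,-6.3,-9.2,0],[1,2.6,-6.3,-9.2,0],[1,2.6,-6.3,-9.2,0],[1,2.6,-6.3,-9.2,0],[1,2.6,-6.3,-9.2,0],[1,2.6,-6.3,-9.2,0],[1,2.6,-6.3,-9.2,0]], "squeeze": 20}}

```text
time_s: 4.82
ee_pos: [0.5661, -0.299, 0.2127]
eef_rot: [-3.142, 0.0, 2.101]
force: [-1.0, -0.8, 0.4]
grip_width: 0.0494
grip_force: 20.0
```

Call:
{"fn": "servo_tool", "kwargs": {"motion": [[1,0,0,3,0],[1,0,0,6,0],[1,0,0,9,0],[1,0.3,4,9,-8],[1,1,8,9,-16],[1,1.6,12,9,-24],[1,2.2,16,9,-32],[1,2.8,20,9,-40],[1,3,22.65,9,-40.5],[1,3,22.65,9,-40.5],[1,3,22.65,9,-40.5],[1,3,22.65,9,-40.5],[1,3,22.65,9,-40.5],[1,3,22.65,9,-40.5]]}}

```text
time_s: 6.58
ee_pos: [0.5961, -0.0729, 0.3026]
eef_rot: [-3.142, 0.0, 1.394]
force: [-0.6, 0.2, -0.9]
grip_width: 0.049
grip_force: 20.0
```

```bash
python3 - <<'E'
from h import *
a=keep('side','s2'); t=keep('top','t2')
A=cv2.resize(a[150:240,220:330],None,fx=5,fy=5); B=cv2.resize(t[140:210,200:290],None,fx=2.8,fy=2.8,interpolation=cv2.INTER_CUBIC)
B=np.pad(B,((0,A.shape[0]-B.shape[0]),(0,0),(0,0)))
save('s2.png',np.hstack([A,B])[:,:800])
o=ctrl.get_obs();print(o['time_s'],o['ee_pos'],np.degrees(o['eef_rot']),o['force'])
E
```

```text
6.675 [ 0.5961319  -0.07268873  0.30265966] [ 1.79997417e+02 -1.76097077e-03  7.98911530e+01] [-0.77401038  0.84112633 -1.82203228]
```

View pics/s2.png

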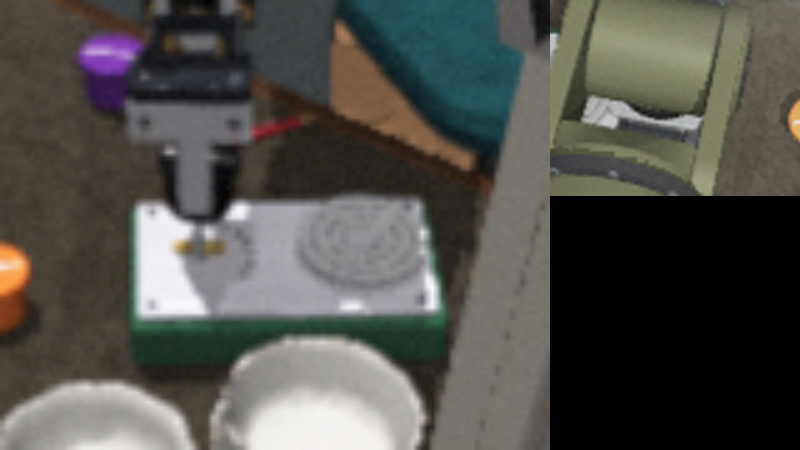

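The side view shows the held knob right over the spindle, with the pin visible below at (198,246). I'm lowering gently.

Call:
{"fn": "servo_tool", "kwargs": {"motion": [[1,0,0,-0.8,0],[1,0,0,-1.5,0],[1,0,0,-1.9,0],[1,0,0,-2.1,0],[1,0,0,-2.3,0],[1,0,0,-2.5,0],[1,0,0,-2.7,0],[1,0,0,-2.9,0],[1,0,0,-2.9,0]]}}

```text
time_s: 7.8
ee_pos: [0.5961, -0.0725, 0.2735]
eef_rot: [-3.141, 0.0, 1.395]
force: [0.0, 1.2, -1.4]
grip_width: 0.0493
grip_force: 20.0
```

Call:
{"fn": "servo_tool", "kwargs": {"motion": [[1,0,0,-0.2,0],[1,0,0,-0.35,0],[1,0,0,-0.45,0],[1,0,0,-0.5,0],[1,0,0,-0.55,0],[1,0,0,-0.55,0]]}}

```text
time_s: 8.55
ee_pos: [0.5962, -0.0725, 0.2684]
eef_rot: [3.141, 0.0, 1.395]
force: [-1.5, 0.6, 0.9]
grip_width: 0.0498
grip_force: 20.0
```

Call:
{"fn": "servo_tool", "kwargs": {"motion": [[1,0,0,-0.05,0],[1,0,0,-0.1,0],[1,0,0,-0.1,0],[1,0,0,-0.1,0]]}}

```text
time_s: 9.05
ee_pos: [0.5962, -0.0725, 0.2672]
eef_rot: [3.142, 0.0, 1.395]
force: [-1.0, -0.8, 3.1]
grip_width: 0.0492
grip_force: 20.0
```

Call:
{"fn": "servo_tool", "kwargs": {"motion": [[1,0,0,-0.03,0.7],[1,0,0,-0.03,1.4],[1,0,0,-0.03,2],[1,0,0,-0.03,2.7],[1,0,0,-0.03,3.4],[1,0,0,-0.03,4],[1,0,0,-0.03,4]]}}

```text
time_s: 9.93
ee_pos: [0.5961, -0.0724, 0.2665]
eef_rot: [-3.141, -0.0, 1.465]
force: [1.6, 0.2, -1.2]
grip_width: 0.0494
grip_force: 20.0
```

```bash
python3 -c "
from station import ctrl
o=ctrl.get_obs();print(o['force'],o['moment'])"
```

```text
[ 1.59759201  0.17783563 -1.19743424] [-0.08130549 -0.04741889  0.04909445]
```

The force fell back to zero, so the pin seems to have sprung into the slot. I'm centring by another degree or so and pressing down in small steps.

Call:
{"fn": "servo_tool", "kwargs": {"motion": [[1,0,0,0,0.7],[1,0,0,-0.1,1.5],[1,0,0,-0.2,1.5],[1,0,0,-0.3,1.5],[1,0,0,-0.4,1.5],[1,0,0,-0.4,1.5]]}}

```text
time_s: 10.68
ee_pos: [0.5961, -0.0725, 0.2627]
eef_rot: [-3.141, -0.0, 1.491]
force: [0.1, -0.9, -3.1]
grip_width: 0.0494
grip_force: 20.0
```

```bash
python3 -c "
from station import ctrl
o=ctrl.get_obs();print(o['force'],o['moment'])"
```

```text
[ 0.10899861 -0.91992573 -3.14950645] [-0.09713922  0.07962964 -0.01591128]
```

Call:
{"fn": "servo_tool", "kwargs": {"motion": [[1,0,0,-0.1,0],[1,0,0,-0.2,0],[1,0,0,-0.3,0],[1,0,0,-0.4,0],[1,0,0,-0.44,0],[1,0,0,-0.44,0]]}}

```text
time_s: 11.42
ee_pos: [0.5961, -0.0725, 0.2584]
eef_rot: [-3.141, 0.0, 1.491]
force: [-0.1, -1.2, -1.1]
grip_width: 0.0492
grip_force: 20.0
```

Call:
{"fn": "servo_tool", "kwargs": {"motion": [[1,0,0,-0.03,0],[1,0,0,-0.05,0],[1,0,0,-0.05,0],[1,0,0,-0.05,0]]}}

```text
time_s: 11.92
ee_pos: [0.5962, -0.0725, 0.258]
eef_rot: [3.141, 0.0, 1.491]
force: [0.9, 0.3, -1.6]
grip_width: 0.0493
grip_force: 20.0
```

Call:
{"fn": "servo_tool", "kwargs": {"motion": [[1,0,0,-0.03,0],[1,0,0,-0.05,0],[1,0,0,-0.05,0],[1,0,0,-0.05,0]]}}

```text
time_s: 12.42
ee_pos: [0.5961, -0.0725, 0.2576]
eef_rot: [3.141, 0.0, 1.491]
force: [-2.1, -1.3, 3.2]
grip_width: 0.0493
grip_force: 20.0
```

The knob is home on the panel at about 4 N. Now I turn it anticlockwise.

Call:
{"fn": "servo_tool", "kwargs": {"motion": [[1,0,0,0.02,2],[1,0,0,0.02,5],[1,0,0,0.02,8],[1,0,0,0.02,11],[1,0,0,0.02,14],[1,0,0,0.02,17],[1,0,0,0.02,20],[1,0,0,0.02,23],[1,0,0,0.02,26],[1,0,0,0.02,29],[1,0,0,0.02,32],[1,0,0,0.02,35],[1,0,0,0.02,38],[1,0,0,0.02,41],[1,0,0,0.02,44],[1,0,0,0.02,47],[1,0,0,0.02,48],[1,0,0,0.02,48]]}}

```text
time_s: 14.68
ee_pos: [0.5962, -0.0724, 0.2576]
eef_rot: [3.141, -0.0, 2.328]
force: [-0.6, 0.2, 2.2]
grip_width: 0.0493
grip_force: 20.0
```

```bash
python3 -c "
from station import ctrl
o=ctrl.get_obs();print(o['force'],o['moment'],o['qpos'])"
```

```text
[-0.60587796  0.17943805  2.178352  ] [ 0.10571435  0.10881014 -0.03336198] [-1.81839873e-01  5.63374655e-01  1.50832956e+00  2.23130033e-04
  1.06987028e+00 -9.39441099e-01]
```

Call:
{"fn": "servo_tool", "kwargs": {"motion": [[1,0,0,0,2],[1,0,0,0,5],[1,0,0,0,8],[1,0,0,0,11],[1,0,0,0,14],[1,0,0,0,17],[1,0,0,0,20],[1,0,0,0,23],[1,0,0,0,26],[1,0,0,0,29],[1,0,0,0,32],[1,0,0,0,35],[1,0,0,0,38],[1,0,0,0,41],[1,0,0,0,44],[1,0,0,0,46.5],[1,0,0,0,48],[1,0,0,0,48]]}}

```text
time_s: 16.92
ee_pos: [0.5961, -0.0723, 0.2576]
eef_rot: [3.141, -0.0, -3.117]
force: [0.4, 3.2, 1.5]
grip_width: 0.0494
grip_force: 20.0
```

```bash
python3 -c "
from station import ctrl
o=ctrl.get_obs();print(o['force'],o['moment'],o['qpos'])"
```

```text
[0.42247501 3.15419274 1.46600629] [ 0.617618    0.16187668 -0.07501348] [-1.81725128e-01  5.63325337e-01  1.50840602e+00  3.47190758e-04
  1.06998232e+00 -1.77755360e+00]
```

Call:
{"fn": "servo_tool", "kwargs": {"motion": [[0.31,0,0,0,0],[0.31,0,0,0,0],[0.31,0,0,0,0],[0.31,0,0,0,0],[0.31,0,0,1,0],[0.31,0,0,3,0],[0.31,0,0,6,0],[0.31,-4,0,8,0],[0.31,-9,0.5,9,0],[0.31,-9,0.5,9,0],[0.31,-9,0.5,9,0],[0.31,-9,0.5,9,0],[0.31,-9,0.5,9,0]]}}

```text
time_s: 18.55
ee_pos: [0.5067, -0.0675, 0.3472]
eef_rot: [3.141, -0.001, -3.117]
force: [0.3, -0.2, 0.8]
grip_width: 0.0649
grip_force: 0.0
```

```bash
python3 - <<'E'
from h import *
save('w3.png',keep('wrist','w3'),(130,80,390,275),3)
o=ctrl.get_obs();print(o['time_s'],o['ee_pos'],np.degrees(o['eef_rot']))
E
```

```text
18.6 [ 0.50656361 -0.0675125   0.34725395] [ 1.79990416e+02 -3.63861507e-02 -1.78590263e+02]
```

View pics/w3.png

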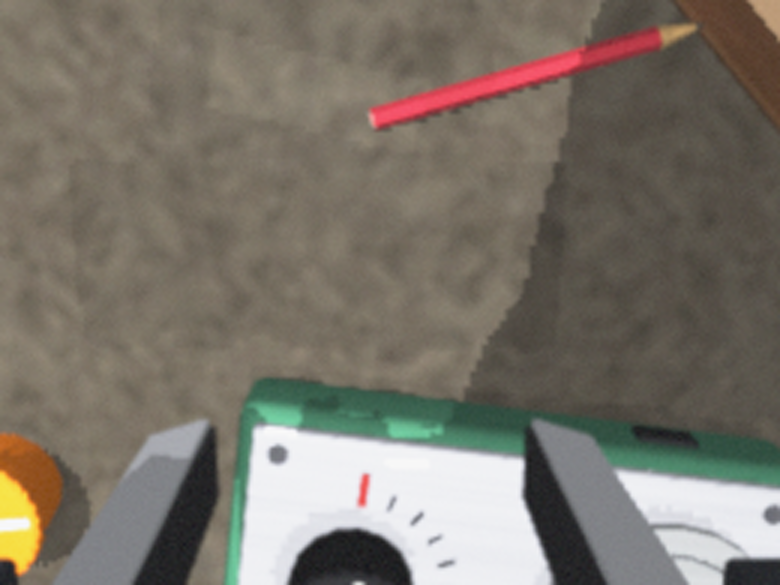

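The knob is just at the bottom edge of this crop (350,575), so I shift 7 cm ahead to centre it.

Call:
{"fn": "servo_tool", "kwargs": {"motion": [[0.31,3.5,0,0,0],[0.31,7,0,0,0],[0.31,7,0,0,0],[0.31,7,0,0,0],[0.31,7,0,0,0]]}}

```text
time_s: 19.23
ee_pos: [0.5756, -0.0675, 0.3478]
eef_rot: [-3.142, -0.0, -3.117]
force: [0.0, 0.1, 0.2]
grip_width: 0.065
grip_force: 0.0
```

```bash
python3 - <<'E'
from h import *
im=keep('wrist','w4'); save('w4.png',im,(170,130,340,255),4.6)
o=ctrl.get_obs();print(o['time_s'],o['ee_pos'],np.degrees(o['eef_rot']))
E
```

```text
19.275 [ 0.57564905 -0.06751453  0.3478966 ] [-1.79998173e+02  7.96009196e-03 -1.78602805e+02]
```

View pics/w4.png

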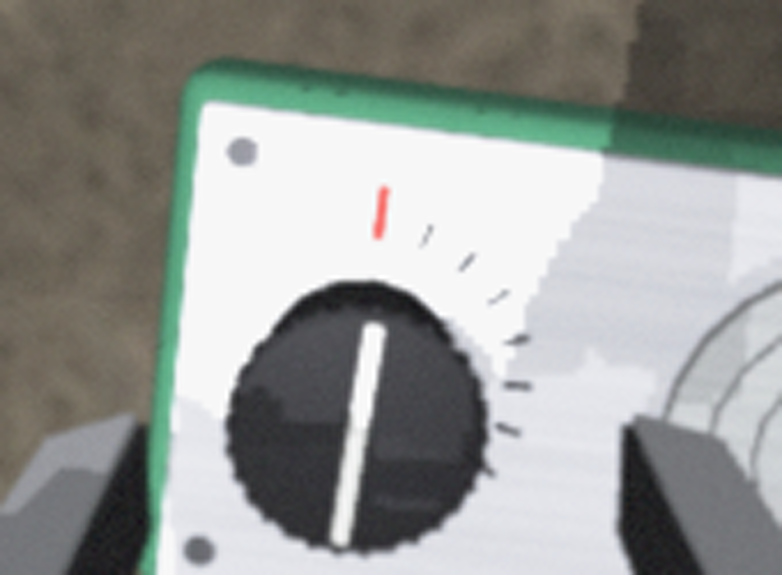

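The line runs (340,545)–(374,324), the red mark (378,238)–(384,187), and the panel screws are at (242,152) and (199,550). The line looks nearly on the mark, so I'll measure the angle.

```bash
python3 - <<'E'
from h import *
im,K,d,W=load('w4')
P=lambda l,z:px2w([[170+x/4.6,130+y/4.6] for x,y in l],[z]*len(l),K,d,W)
ang=lambda p:np.degrees(np.arctan2(*(p[1]-p[0])[1::-1]))
g=cv2.resize(im[130:255,170:340],None,fx=4.6,fy=4.6,interpolation=cv2.INTER_CUBIC)
m=np.zeros(g.shape[:2],bool); m[345:530,320:400]=True
ys,xs=np.where(m&(g.min(2)>140)); f=np.polyfit(ys,xs,1)
L=P([(np.polyval(f,540),540),(np.polyval(f,330),330)],.083)
print('line',ang(L),ang(P([(340,545),(374,324)],.083)),'len',np.linalg.norm(np.diff(P([(340,545),(374,324)],.083),axis=0)),L.mean(0))
print('screws',ang(P([(199,550),(242,152)],.045)),'red',ang(P([(378,238),(384,187)],.045)))
c=P([(363,425)],.083)[0]; print('cap centre',c)
ctr=np.array([.5963,-.0724,.045]); r=P([(381,212)],.045)[0]; print('ctr->red',ang(np.array([L.mean(0),r])),r)
print('top edge',ang(P([(205,103),(600,152)],.045))-90)
print('left edge',ang(P([(176,390),(203,120)],.045)))
E
```

```text
line 172.3136242894882 172.91455443277198 len 0.04480163807441436 [ 0.59631159 -0.07181689  0.083     ]
screws 173.77493273551903 red 174.80482577285792
cap centre [ 0.5938239  -0.07058617  0.083     ]
ctr->red 173.85674279028157 [ 0.5611362  -0.06803086  0.045     ]
top edge -5.715945185872684
left edge 173.80204846640666
```

The line is within about 1–1.5° of the mark, and the knob is seated: it went down exactly 45 mm above where it was gripped, with contact force there. The gripper is clear, so I'm handing in.

```bash
python3 -c "
from station import ctrl
print(ctrl.hand_in())"
```

```text
the job is handed in; nothing more can be done
None
```

The black knob is back on its spindle and home on the panel with the pin engaged, its white line within about 1.5° of the red mark; I let go with the gripper clear and handed the job in at about 19 s (no verdict was returned).

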